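# Set the red-banded depth gauge in the setting block

### The arm

A 6-joint arm with a two-finger parallel gripper is mounted at the origin on a cart in front of the work surface, level with it; the furniture and walls round the work are solid. World frame = base frame: x ahead of the robot, y to its left, z up, the work surface at z = 0. Lengths are in m, angles in rad, forces in N, time in s.
With the tool pointing down it reaches from about 0.25 to 0.8 m from the base axis. Payload 8.5 kg.
Tool frame: the origin (TCP) lies at the very end of the fingers, on their centre line; the grasp point (between the pads) lies 19 mm behind it; z points along the fingers, y is the line along which they close (so a half turn about z gives the same grasp; the last joint's range is limited). The gripper opens to 85 mm and grips with 20 to 120 N. Pads are 22 mm wide; open, the fingers measure 114 mm over their backs; the gripper's body (76 mm by 85 mm) begins 54 mm behind the grasp point. The pads swing forward as they close: fully open they stand 13 mm farther back than shut.
Start: joints at [-1.184, 0.238, -0.013, 1.319, 0, 1.571], TCP at [0.198, -0.486, 0.231] pointing down, gripper open.
Joint ranges: [-2.66, 2.66], [-1.03, 1.9], [-1.14, 1.46], [-1.82, 2.27], [-1.45, 1.34], [-3.14, 3.14]. Speed limits (rad/s): [2.22, 2.22, 2.79, 3.14, 3.14, 3.14].

### API

Orientations are given as a 3x3 rotation matrix whose columns are the frame's x, y, z axes.
In Python, from rig import bot gives the robot as it stands. The module is installed in compiled form; this text tells all that it offers.
- The arm moves only by the tool send_rows, never from a script. Its argument "deltas" is a list that holds one entry, the list of rows, each a list of 4 numbers: the shift along the tool's x, y, z each as a share of 60 mm, from -1 to 1, then the turn about the tool's z as a share of 0.12 rad, from -1 to 1. In form: [[[x, y, z, yaw], ...]]. A call has exactly 10 rows; each row shifts and turns the commanded pose from where the row before left it, along the tool's axes as they then stand; what a row does not reach is not made up. A row lasts 1/8 s, in which the tool goes at most 62.5 mm and 10.7 degrees, less where a joint would pass 70% of its speed; a pose out of reach is approached as far as the arm can. A call with a number of a shift or a turn outside -1 to 1 is refused whole. A call with a gripper value outside its range is refused whole. "gripper" is the closure, from 0 (fully open) to 1 (shut), set as the call begins (left out, the last holds). The fingers move at their own pace and stop on an object; the grip force is fixed at half the most. Time passes only in rows, so rows that do not move let the fingers close, or fill a call up. It gives the time, the measured TCP pose, the force, the opening and the grip force at its end, in the units of the state.
- bot.observe(): the state, without advancing time (a new reading comes with each control period).
- bot.capture(name): name is "scene" or "top" or "wrist"; returns (picture, depth): 480x640x3 uint8, red, green, blue; 480x640 float32, m along the optical axis (not along the pixel's ray), 0 where there is no reading.
- bot.camera_info(name): a dict with "mtx" (3x3 intrinsics, pixels), "R" (3x3) and "t" (3): a world point X has camera coordinates R X + t. Camera axes: x right, y down, z forward; pixel columns grow to the right and rows downward; lengths in m; the calibration is good to about 2 mm. A picture is of the moment at which its call begins: read the wrist's pose just before it. camera_info takes no time and is no camera call; for the wrist camera it gives the pose at the moment of the call.
- bot.job_done(): hands the job in; it is judged then, once.
The state is a dict: "clock": time; "joint_positions": joint angles; "qvel": joint speeds; "joint_efforts": joint torques, N m; "ee_pos": TCP position; "eef_rot": TCP orientation; "wrist_force": force on the tool from outside, world axes, zero at the start; "moment": the same for the moment, N m; "finger_gap": finger opening in m; "finger_force": force on a finger pad.
Only numpy, scipy, OpenCV 4.12 (cv2) and the standard library are available. Lean on these libraries where they do the work, as an engineer would, in place of code of your own. Each camera call takes 0.05 s, during which the arm holds its last target. There are 200 camera calls.

### The job

Pick up the depth gauge with the red band by its black handle and slide its tube into the bore of the setting block until the red band is at the mouth of the bore, then let go and leave it there. Leave the gauge with the blue band where it lies.

Things in the scene. Friction and masses are not known exactly. Their poses are not given: they have to be found in the camera images.
- red_gauge_handle (a point): Handle centre of the red-banded depth gauge, 12 mm above the bench. Black 8-sided handle 65 mm long, 24 mm across flats, then a steel tube 16 mm thick, 105 mm long; 0.09 kg, balances 11 mm ahead of this point. Lies level on its handle, resting on a flat. y axis: along the gauge to the nose (137.5 mm away), about to the robot's left; z up. Red and blue may swap places.
- red_gauge_band (a point): The red band: centre of a 6 mm wide red ring round the tube, on the tube's axis, 82.5 mm from the handle's centre along +y and 55 mm short of the nose. Axes as the gauge's.
- bore_mouth (a point): Centre of the bore's mouth in the fixed green setting block (60 wide, 80 long, top at 85 mm), 55 mm above the bench. y: way in, about to the robot's left; z up. Level bore, 21 mm, bevelled mouth, right through, no stop at the mark. From 4 to 32 mm before the mouth an open V rest (42 wide) holds the tube 1.5 mm below the bore's axis; nothing over 10 mm high before that. A gauge let go at the mark stays.
- blue_gauge_handle (a point): Handle centre of the other depth gauge, with a blue band, to be left alone; in all else (sizes, axes, pose) like the red one.
Things that resemble listed ones, but are neither listed nor needed, are in the scene too. Of the things that look like the part that bears bore_mouth, the larger one is meant.

How it is judged:
By the outcome, as a careful person would: the job done as asked, in the order asked, and still so for the second after the job is handed in, with the robot touching nothing.
It also fails if it takes over 38 s, if anything falls off the work surface, if the arm or the gripper's body presses on something with over 40 N, if the wrist force passes 120 N, or if a joint passes its speed limit or range.

## Working session

There is one attempt and no reset: what is moved stays moved. The work goes in short steps, Python scripts to look and compute and a tool call to move; the robot and the scene stay as the last step left them, time stands still between calls to the robot, and variables do not carry over. Pictures are saved under pics/ and viewed, at most 10 in all, crops included, and the job is handed in when it is done.

Besides the shell and the picture viewer there is one more tool, called after "Request:" by a JSON object that holds its "name" and its "arguments". send_rows: Moves the arm, as the interface text tells. Shift numbers are shares of 60 mm and turn numbers shares of 0.12 rad, none past 1 either way. Its arguments: {"type":"object","properties":{"deltas":{"type":"array","items":{"type":"array","items":{"type":"array","items":{"type":"number"}}}},"gripper":{"type":"number"}},"required":["deltas"]}

```bash
mkdir -p pics; cat > h.py <<'E'
import numpy as np, cv2
from rig import bot
def px2w(info,u,v,d):
    K=info["mtx"];c=np.array([(u-K[0,2])/K[0,0]*d,(v-K[1,2])/K[1,1]*d,d])
    return np.asarray(info["R"]).T@(c-np.asarray(info["t"]))
def grab(n,tag):
    i=bot.camera_info(n);p,d=bot.capture(n)
    cv2.imwrite(f"pics/{tag}.png",p[:,:,::-1]);np.savez(f"pics/{tag}.npz",p=p,d=d,K=i["mtx"],R=i["R"],t=i["t"])
    return i,p,d
def load(tag):
    z=np.load(f"pics/{tag}.npz");return dict(mtx=z["K"],R=z["R"],t=z["t"]),z["p"],z["d"]
E
python3 - <<'E'
from h import *
s=bot.observe();print(s["clock"],s["ee_pos"],s["eef_rot"].__repr__())
for n in("top","scene"):
    i,p,d=grab(n,n+"0");print(n,(-np.array(i["R"]).T@i["t"]).round(3),np.array(i["R"]).round(2).tolist())
E
```

```text
0.0 [ 0.19788058 -0.48583804  0.23067772] array([[ 9.26128985e-01,  3.77206573e-01, -5.51352052e-04],
       [ 3.77206976e-01, -9.26127990e-01,  1.35776432e-03],
       [ 1.53505795e-06, -1.46543873e-03, -9.99998926e-01]])
top [0.424 0.019 1.153] [[0.01, -1.0, 0.01], [-1.0, -0.01, -0.09], [0.09, -0.01, -1.0]]
scene [0.098 0.748 0.442] [[-0.85, -0.52, -0.01], [-0.21, 0.36, -0.91], [0.48, -0.77, -0.41]]
```

View pics/top0.png

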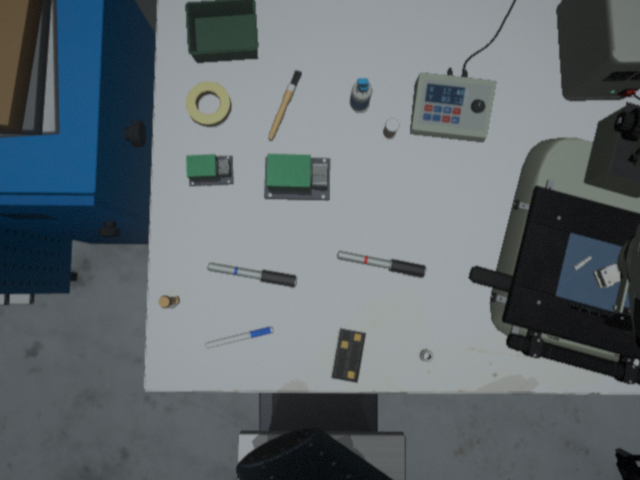

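View pics/scene0.png

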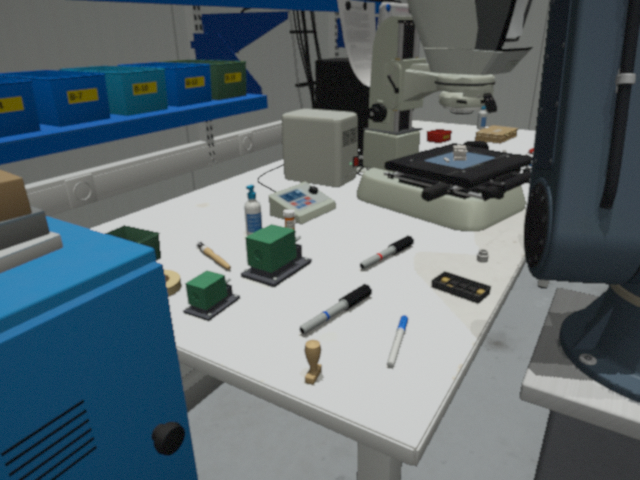

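Top view: the red gauge has its band at (366,260) and handle at (408,268). The blue gauge has its band at (236,271) and handle at (280,279). The large block is at (289,171) with its V rest at (319,175), and the small look-alike block is at (202,166). A blue-capped marker at (240,337) is another look-alike. Scene view: red band about (379,257), blue band about (325,318), large block (272,250), small block (207,290). I choose the red-banded gauge at (366,260)/(408,268) and the large block at (289,171).

```bash
cat > m.py <<'E'
from h import *
def cloud(tag,box):
    i,p,d=load(tag);u0,u1,v0,v1=box
    V,U=np.mgrid[v0:v1,u0:u1];D=d[v0:v1,u0:u1]
    K=i["mtx"];c=np.stack([(U-K[0,2])/K[0,0]*D,(V-K[1,2])/K[1,1]*D,D],-1)
    return (c-i["t"])@i["R"],p[v0:v1,u0:u1].astype(int),D>0
E
python3 - <<'E'
from m import *
for tag,boxes in (("top0",dict(red=(330,435,240,285),blk=(255,340,145,210))),("scene0",dict(red=(350,420,230,275),blk=(235,315,220,285)))):
    for k,b in boxes.items():
        W,p,ok=cloud(tag,b);r,g,bl=p[...,0],p[...,1],p[...,2]
        if k=="red":
            ms=dict(band=(r>g+50)&(r>bl+50),black=(p.max(-1)<75)&ok)
        else: ms=dict(green=(g>r+25)&(g>bl+15))
        print(tag,k,"bench z",np.median(W[...,2][(p.min(-1)>150)&ok]) if ((p.min(-1)>150)&ok).any() else None)
        for n,m in ms.items():
            m=m&ok;w=W[m];ys,xs=np.nonzero(m)
            print(n,m.sum(),"px",xs.mean()+b[0],ys.mean()+b[2],"med",np.median(w,0).round(4),"5-95",np.percentile(w,[3,97],0).round(4).tolist())
            if n=="green":
                t=w[w[:,2]>.075];print(" top",len(t),np.median(t,0).round(4),cv2.minAreaRect((t[:,:2]*1000).astype(np.float32)))
i,p,d=load("top0");cv2.imwrite("pics/c1.png",cv2.resize(p[140:300,180:440,::-1],None,fx=3,fy=3,interpolation=cv2.INTER_CUBIC))
E
```

```text
top0 red bench z -8.753182008186053e-05
band 20 px 365.5 259.5 med [ 0.4821 -0.0827  0.0196] 5-95 [[0.4765, -0.0856, 0.015], [0.4879, -0.0798, 0.0232]]
black 382 px 407.4188481675393 268.0366492146597 med [ 0.4662 -0.1632  0.0223] 5-95 [[0.4533, -0.1931, 0.0146], [0.4796, -0.1334, 0.0275]]
top0 blk bench z -6.150737554077143e-05
green 1382 px 288.2040520984081 170.00289435600578 med [0.6424 0.0657 0.0848] 5-95 [[0.6144, 0.0288, 0.081], [0.6706, 0.1026, 0.0886]]
 top 1380 [0.6425 0.0656 0.0848] ((643.3585205078125, 65.46098327636719), (79.73277282714844, 59.921878814697266), 89.04087829589844)
scene0 red bench z 0.00012589788650790005
band 11 px 379.6363636363636 254.72727272727272 med [ 0.4782 -0.0819  0.0188] 5-95 [[0.475, -0.0864, 0.0145], [0.483, -0.0786, 0.0198]]
black 210 px 400.15238095238095 245.74285714285713 med [ 0.46   -0.154   0.0176] 5-95 [[0.4514, -0.1868, 0.0033], [0.4886, -0.0272, 0.0246]]
scene0 blk bench z 0.0005731899562282938
green 1352 px 267.7566568047337 245.8328402366864 med [0.6323 0.0963 0.0748] 5-95 [[0.6123, 0.0332, 0.0315], [0.6677, 0.1085, 0.0864]]
 top 668 [0.638  0.0779 0.0853] ((642.5499877929688, 67.87229919433594), (83.01030731201172, 61.91775131225586), 89.19392395019531)
```

View pics/c1.png

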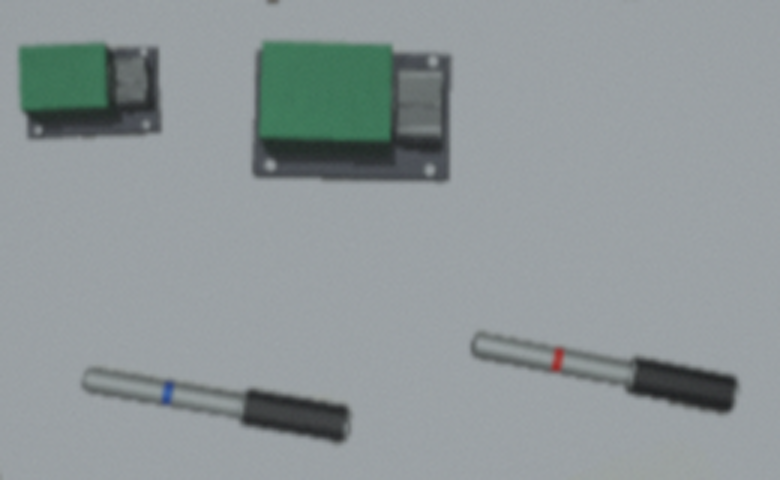

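The crop shows the red band clearly on the right-hand gauge and confirms the larger block, with its V rest facing right (toward -y). Next I check for obstacles near the path (the microscope).

```bash
python3 - <<'E'
from m import *
W,p,ok=cloud("top0",(0,640,0,480));w=W[ok]
print("max height, rows x .2-.75 step .05, cols y -.6 to .1 step .05")
for x in np.arange(.1,.75,.05):
    r=[]
    for y in np.arange(-.6,.1,.05):
        m=(abs(w[:,0]-x-.025)<.025)&(abs(w[:,1]-y-.025)<.025);r.append(int(1000*np.percentile(w[m,2],98)) if m.any() else -1)
    print(round(x,2),r)
k=w[(w[:,2]>.03)&(w[:,1]<-.2)&(w[:,0]>.3)];print("max y of microscope parts",np.percentile(k[:,1],[99,99.8,100]))
k=k[k[:,1]>-.3];print(k[np.argsort(-k[:,1])[:200:40]].round(3))
E
```

```text
max height, rows x .2-.75 step .05, cols y -.6 to .1 step .05
0.1 [-1, -752, -1, -1, -1, -1, -1, -1, 3, 4, 3, 1, -229, 0]
0.15 [-1, -1, -1, 338, -1, -1, -1, -1, -1, 1, 0, 1, 417, 372]
0.2 [4, 4, 3, 4, 4, 4, 3, 3, 3, 3, 523, 498, 442, 4]
0.25 [114, 121, 117, 111, 4, 4, 4, 15, 15, 4, 16, 17, 4, 4]
0.3 [99, 138, 138, 136, 122, 117, 4, 16, 17, 4, 17, 16, 4, 9]
0.35 [-1, 139, 270, 315, 426, 138, 4, 4, 4, 4, 4, 4, 4, 4]
0.4 [-1, 144, 161, 379, 420, 136, 115, 4, 4, 4, 4, 4, 4, 26]
0.45 [-1, 146, 160, 391, 406, 135, 115, 4, 27, 25, 21, 20, 4, 23]
0.5 [136, 138, 137, 363, 137, 129, 4, 4, 4, 4, 4, 4, 4, 4]
0.55 [133, 138, 139, 139, 138, 111, 4, 4, 4, 4, 4, 4, 4, 4]
0.6 [132, 187, 304, 96, 133, 4, 4, 4, 4, 4, 5, 54, 87, 88]
0.65 [-1, 211, 255, 78, 55, 4, 4, 4, 4, 4, 4, 55, 88, 88]
0.7 [-1, 182, 250, 74, 4, 36, 36, 35, 31, 54, 4, 4, 4, 14]
max y of microscope parts [-0.21548437 -0.20316702 -0.20001141]
[[ 0.739 -0.2    0.03 ]
 [ 0.811 -0.202  0.055]
 [ 0.794 -0.203  0.047]
 [ 0.771 -0.205  0.038]
 [ 0.782 -0.206  0.041]]
```

```bash
cat > plan.py <<'E'
from m import *
# way: list of (x,y,z,axis_angle_deg of tool x, nrows)
def plan(way,s=None):
    s=s or bot.observe();P=np.array(s["ee_pos"]);a=np.arctan2(s["eef_rot"][1][0],s["eef_rot"][0][0])
    rows=[]
    for x,y,z,ang,n in way:
        for k in range(n,0,-1):
            d=(np.array([x,y,z])-P)/k;da=(np.radians(ang)-a)/k
            c,q=np.cos(a),np.sin(a)
            r=np.array([(c*d[0]+q*d[1])/.06,(q*d[0]-c*d[1])/.06,-d[2]/.06,-da/.12]).round(2)
            rows.append(r.tolist());r=r*[.06,.06,.06,.12]
            P=P+[c*r[0]+q*r[1],q*r[0]-c*r[1],-r[2]];a-=r[3]
    for k in range(0,len(rows),10):print(rows[k:k+10],np.abs(rows[k:k+10]).max())
    print("end",P.round(4),np.degrees(a).round(2))
E
python3 - <<'E'
from plan import *
s=bot.observe();i=bot.camera_info("wrist");C=-np.array(i["R"]).T@i["t"]
print("cam in tool",(np.array(s["eef_rot"]).T@(C-s["ee_pos"])).round(3),"R cam->tool",(np.array(s["eef_rot"]).T@np.array(i["R"]).T).round(2).tolist(),i["mtx"][0])
plan([(.235,-.16,.231,50,10),(.467,-.157,.16,79,10)])
E
```

```text
cam in tool [ 0.07   0.    -0.142] R cam->tool [[-0.0, -0.96, -0.28], [1.0, -0.0, -0.0], [0.0, -0.28, 0.96]] [375.75514812   0.         322.7175456 ]
[[0.26, -0.48, -0.0, -0.4], [0.29, -0.47, -0.0, -0.41], [0.31, -0.45, -0.0, -0.4], [0.33, -0.44, -0.0, -0.41], [0.35, -0.42, -0.0, -0.4], [0.37, -0.4, -0.0, -0.41], [0.39, -0.38, -0.0, -0.4], [0.4, -0.37, -0.0, -0.41], [0.42, -0.34, -0.0, -0.4], [0.44, -0.33, -0.0, -0.41]] 0.48
[[0.25, 0.29, 0.12, -0.42], [0.24, 0.31, 0.12, -0.42], [0.22, 0.32, 0.12, -0.42], [0.21, 0.33, 0.12, -0.42], [0.19, 0.34, 0.12, -0.42], [0.17, 0.35, 0.12, -0.42], [0.15, 0.35, 0.11, -0.42], [0.14, 0.36, 0.12, -0.43], [0.12, 0.37, 0.11, -0.42], [0.09, 0.37, 0.12, -0.43]] 0.43
end [ 0.4669 -0.1572  0.16  ] 79.02
```

Request:
{"name": "send_rows", "arguments": {"deltas": [[[0.26,-0.48,0,-0.4],[0.29,-0.47,0,-0.41],[0.31,-0.45,0,-0.4],[0.33,-0.44,0,-0.41],[0.35,-0.42,0,-0.4],[0.37,-0.4,0,-0.41],[0.39,-0.38,0,-0.4],[0.4,-0.37,0,-0.41],[0.42,-0.34,0,-0.4],[0.44,-0.33,0,-0.41]]], "gripper": 0}}

```text
clock: 1.35
ee_pos: [0.2346, -0.1592, 0.2312]
eef_rot: [[0.642, 0.767, -0.0], [0.767, -0.642, 0.0], [0.0, -0.0, -1.0]]
wrist_force: [0.2, 0.1, -0.3]
finger_gap: 0.0854
finger_force: 0.0
```

Request:
{"name": "send_rows", "arguments": {"deltas": [[[0.25,0.29,0.12,-0.42],[0.24,0.31,0.12,-0.42],[0.22,0.32,0.12,-0.42],[0.21,0.33,0.12,-0.42],[0.19,0.34,0.12,-0.42],[0.17,0.35,0.12,-0.42],[0.15,0.35,0.11,-0.42],[0.14,0.36,0.12,-0.43],[0.12,0.37,0.11,-0.42],[0.09,0.37,0.12,-0.43]]]}}

```text
clock: 2.6
ee_pos: [0.4676, -0.1574, 0.16]
eef_rot: [[0.189, 0.982, -0.001], [0.982, -0.189, 0.0], [0.0, -0.001, -1.0]]
wrist_force: [-0.6, -0.5, 0.0]
finger_gap: 0.0852
finger_force: 0.0
```

```bash
python3 - <<'E'
from plan import *
s=bot.observe();print(s["clock"],s["ee_pos"],np.degrees(np.arctan2(s["eef_rot"][1][0],s["eef_rot"][0][0])),s["joint_positions"].round(2) if hasattr(s["joint_positions"],"round") else s["joint_positions"],s["wrist_force"])
grab("wrist","w1")
E
```

```text
2.6 [ 0.46761303 -0.15736725  0.15995359] 79.12691825997773 [-0.32  0.22 -0.22  1.13  0.    1.44] [-0.62893733 -0.53076103  0.01698836]
```

View pics/w1.png

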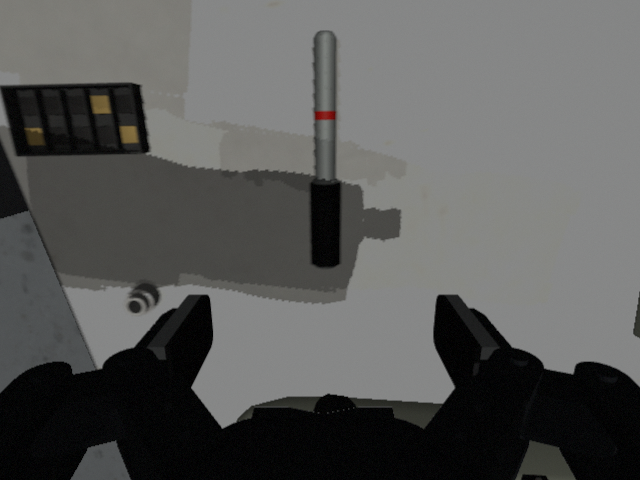

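The wrist view has the gauge almost upright in the picture. The band is at (325,115), the nose at (325,33), and the handle runs from (325,180) to (325,266). I measure it from here.

```bash
python3 - <<'E'
from plan import *
W,p,ok=cloud("w1",(295,355,25,275));r,g,b=[p[...,k] for k in range(3)]
m=(W[...,2]>.008)&(W[...,2]<.04)&ok
w=W[m];print("z med/max",np.median(w[:,2]),w[:,2].max())
red=(r>g+60)&(r>b+60)&ok;print("band",np.median(W[red],0).round(4),W[red][:,2].max())
c=w[:,:2];l=cv2.fitLine((c*1000).astype(np.float32),cv2.DIST_L2,0,.01,.01).ravel();d=l[:2]*np.sign(l[1]);print("dir deg",np.degrees(np.arctan2(d[1],d[0])))
s=(c*1000-W[red][:,:2].mean(0)*1000)@d;print("along from band min/max mm",np.percentile(s,[0.3,99.7]))
bl=(p.max(-1)<45)&m;print("handle med",np.median(W[bl],0).round(4))
n=np.array([-d[1],d[0]]);
for nm,mm in(("tube",m&~bl),("handle",bl)):
    q=(W[mm][:,:2]*1000-l[2:])@n;print(nm,"lat pct",np.percentile(q,[2,98]).round(2),"z98",np.percentile(W[mm][:,2],[50,98]))
B=np.array([np.median(W[red],0)[0],np.median(W[red],0)[1]])
print("handle centre from line", (l[2:]+d*((B*1000-l[2:])@d-82.5)).round(1))
E
```

```text
z med/max 0.018391120006902427 0.025117134047796207
band [ 0.4833 -0.0823  0.0182] 0.020966244621875553
dir deg 79.100044
along from band min/max mm [-116.99635942   54.34368414]
handle med [ 0.468  -0.1598  0.0218]
tube lat pct [-7.67 11.28] z98 [0.01746342 0.01980484]
handle lat pct [-11.49   9.92] z98 [0.0217754 0.0239815]
handle centre from line [ 466.9 -163.1]
```

Request:
{"name": "send_rows", "arguments": {"deltas": [[[0,0,0.4,0],[0,0,0.4,0],[0,0,0.4,0],[0,0,0.4,0],[0,0,0.4,0],[0,0,0.25,0],[0,0,0.2,0],[0,0,0.1,0],[0,0,0.05,0],[0,0,0,0]]], "gripper": 0}}

```text
clock: 3.9
ee_pos: [0.4672, -0.1575, 0.0047]
eef_rot: [[0.19, 0.982, 0.0], [0.982, -0.19, 0.0], [0.0, 0.0, -1.0]]
wrist_force: [0.1, 0.1, -0.6]
finger_gap: 0.0852
finger_force: 0.0
```

Request:
{"name": "send_rows", "arguments": {"deltas": [[[0,0,0,0],[0,0,0,0],[0,0,0,0],[0,0,0,0],[0,0,0,0],[0,0,0,0],[0,0,0,0],[0,0,0,0],[0,0,0,0],[0,0,0,0]]], "gripper": 1}}

```text
clock: 5.15
ee_pos: [0.4672, -0.1575, 0.0049]
eef_rot: [[0.19, 0.982, 0.0], [0.982, -0.19, -0.0], [0.0, 0.0, -1.0]]
wrist_force: [-0.6, -0.2, 6.3]
finger_gap: 0.0224
finger_force: 58.9
```

```bash
python3 - <<'E'
from plan import *
plan([(.4672,-.1575,.08,79,3),(.57,-.06,.20,89,6),(.57,-.06,.20,89,1)])
E
```

```text
[[0.0, 0.0, -0.42, 0.0], [0.0, 0.0, -0.42, 0.0], [0.0, 0.0, -0.41, 0.0], [0.32, 0.23, -0.33, -0.24], [0.31, 0.24, -0.33, -0.24], [0.31, 0.25, -0.34, -0.24], [0.3, 0.25, -0.33, -0.24], [0.29, 0.26, -0.34, -0.25], [0.29, 0.28, -0.33, -0.24], [-0.0, -0.0, -0.0, -0.0]] 0.42
end [ 0.5702 -0.0598  0.1999] 88.99
```

Request:
{"name": "send_rows", "arguments": {"deltas": [[[0,0,-0.42,0],[0,0,-0.42,0],[0,0,-0.41,0],[0.32,0.23,-0.33,-0.24],[0.31,0.24,-0.33,-0.24],[0.31,0.25,-0.34,-0.24],[0.3,0.25,-0.33,-0.24],[0.29,0.26,-0.34,-0.25],[0.29,0.28,-0.33,-0.24],[0,0,0,0]]]}}

```text
clock: 6.4
ee_pos: [0.5716, -0.0589, 0.2003]
eef_rot: [[0.016, 1.0, 0.002], [1.0, -0.016, 0.0], [0.0, 0.002, -1.0]]
wrist_force: [-0.4, 0.1, -0.9]
finger_gap: 0.0222
finger_force: 59.3
```

```bash
python3 - <<'E'
from plan import *
s=bot.observe();print(s["clock"],s["ee_pos"],np.degrees(np.arctan2(s["eef_rot"][1][0],s["eef_rot"][0][0])),s["qvel"])
i,p,d=grab("wrist","w2");np.savez("pics/w2s.npz",P=s["ee_pos"],T=s["eef_rot"])
E
```

```text
6.4 [ 0.57157311 -0.05887167  0.20034137] 89.08934174162746 [-0.02488651 -0.00238974 -0.06909221 -0.01866398 -0.00936181 -0.00199563]
```

View pics/w2.png

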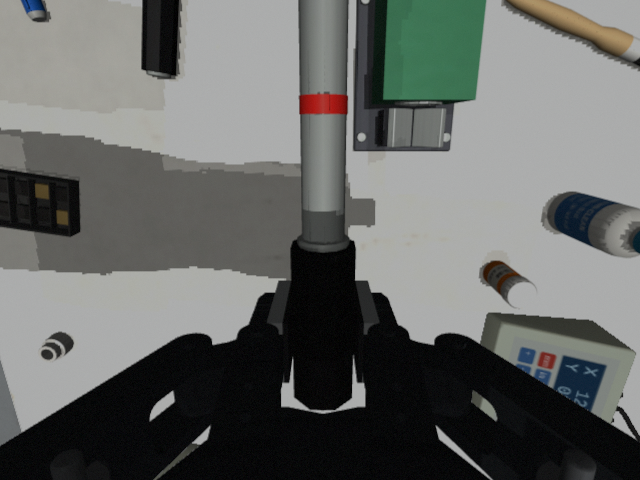

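The gauge is held straight. The band is at (323,104) and the handle front at (322,243). The block's near top edge is at v≈100, u 380–478, and the V rest is at (414,128) with its groove at u≈414. I fit the tube, the block and the groove.

```bash
python3 - <<'E'
from plan import *
from scipy.optimize import least_squares
z=np.load("pics/w2s.npz");P,T=z["P"],z["T"]
W,p,ok=cloud("w2",(0,640,0,480));r,g,b=[p[...,k] for k in range(3)]
def fit(m,R,t0):
    X=(W[m]-P)@T
    def f(q):
        # axis through (x, q0+q1 x, q2+q3 x)
        y0,k,z0,h=q;u=np.array([1,k,h]);u/=np.linalg.norm(u)
        v=X-np.array([0,y0,z0]);return np.linalg.norm(v-np.outer(v@u,u),axis=1)-R
    s=least_squares(f,[0,0,-.01,0],loss="soft_l1",f_scale=.001);return s.x,len(X),np.abs(s.fun).mean()
V,U=np.mgrid[0:480,0:640]
Z=W[...,2]
tm=ok&(U>300)&(U<348)&(V<205)&(Z>.17)
print("tube tool-frame y0,ky,z0,kz",fit(tm,.008,0))
red=(r>g+80)&(r>b+80)&ok&(U>290)&(U<355)&(Z>.15)
print("band x in tool",np.percentile((((W[red]-P)@T)[:,0]),[1,50,99]).round(4))
gm=(g>r+25)&(g>b+15)&ok&(Z>.078)&(Z<.092);w=W[gm]
print("block top z",np.median(w[:,2]),"x",np.percentile(w[:,0],[.5,99.5]),"ymin",np.percentile(w[:,1],[.2,1]))
for y in np.arange(.03,.09,.01):
    q=w[abs(w[:,1]-y)<.005];print(" y%.3f"%y,len(q),q[:,0].min().round(4),q[:,0].max().round(4),((q[:,0].min()+q[:,0].max())/2).round(4)) if len(q) else 0
rm=ok&(Z>.03)&(Z<.075)&(U>380)&(U<452)&(V>100)&(V<152);w=W[rm]
print("rest x,y range",np.percentile(w,[1,99],0).round(4).tolist())
for y in np.arange(-.010,.026,.006):
    q=w[abs(w[:,1]-y)<.003]
    if len(q)>20:
        s=least_squares(lambda a:a[0]+a[2]*abs(q[:,0]-a[1])-q[:,2],[.04,.643,.7],loss="soft_l1",f_scale=.001).x
        print(" rest y%.3f"%y,len(q),q[:,0].min().round(4),q[:,0].max().round(4),s.round(4))
i,pp,d=load("w2");print(np.array(i["mtx"]).round(1).tolist())
E
```

```text
tube tool-frame y0,ky,z0,kz (array([-0.00022859,  0.00163034, -0.00591693,  0.00020998]), 9330, np.float64(0.00043652358121288774))
band x in tool [0.0737 0.0766 0.0795]
block top z 0.08397309576443279 x [0.61270512 0.67224419] ymin [0.02568937 0.02626205]
 y0.030 1454 0.612 0.6722 0.6421
 y0.040 1580 0.6122 0.6726 0.6424
 y0.050 1642 0.6125 0.6728 0.6427
 y0.060 1700 0.6124 0.673 0.6427
 y0.070 1763 0.6129 0.6731 0.643
 y0.080 1405 0.6131 0.673 0.6431
rest x,y range [[0.6196, -0.0055, 0.033], [0.6622, 0.0264, 0.0699]]
 rest y-0.004 395 0.6194 0.6625 [0.0423 0.6411 0.8066]
 rest y0.002 518 0.6195 0.6625 [0.0424 0.6413 0.7953]
 rest y0.008 532 0.6195 0.6625 [0.0421 0.6413 0.8276]
 rest y0.014 538 0.6196 0.6624 [0.0421 0.6414 0.8198]
 rest y0.020 452 0.6199 0.6623 [0.0425 0.6414 0.7829]
[[375.8, 0.0, 322.7], [0.0, 375.8, 232.9], [0.0, 0.0, 1.0]]
```

```bash
python3 - <<'E'
from plan import *
plan([(.615,-.153,.18,89.09,4),(.6387,-.153,.06,89.09,5),(.6387,-.153,.0487,89.09,1)])
E
```

```text
[[-0.39, 0.19, 0.08, -0.0], [-0.39, 0.19, 0.08, -0.0], [-0.38, 0.2, 0.08, -0.0], [-0.39, 0.19, 0.08, -0.01], [0.0, 0.08, 0.4, 0.0], [0.0, 0.08, 0.4, 0.0], [0.0, 0.08, 0.4, 0.0], [0.0, 0.08, 0.4, 0.0], [0.01, 0.08, 0.4, 0.0], [-0.0, -0.0, 0.19, 0.0]] 0.4
end [ 0.6389 -0.153   0.0487] 89.1
```

Request:
{"name": "send_rows", "arguments": {"deltas": [[[-0.39,0.19,0.08,0],[-0.39,0.19,0.08,0],[-0.38,0.2,0.08,0],[-0.39,0.19,0.08,0],[0,0.08,0.4,0],[0,0.08,0.4,0],[0,0.08,0.4,0],[0,0.08,0.4,0],[0,0.08,0.4,0],[0,0,0.19,0]]]}}

```text
clock: 7.7
ee_pos: [0.6383, -0.1548, 0.047]
eef_rot: [[0.018, 1.0, -0.002], [1.0, -0.018, 0.001], [0.0, -0.002, -1.0]]
wrist_force: [-0.3, -0.3, -0.4]
finger_gap: 0.0225
finger_force: 59.3
```

```bash
python3 - <<'E'
from plan import *
from scipy.optimize import least_squares
s=bot.observe();print(s["clock"],s["ee_pos"],np.degrees(np.arctan2(s["eef_rot"][1][0],s["eef_rot"][0][0])),s["wrist_force"])
# scene cross-check of nose vs rest
grab("scene","s3");i,p,d=load("s3");cv2.imwrite("pics/s3c.png",cv2.resize(p[180:330,220:440,::-1],None,fx=3.5,fy=3.5,interpolation=cv2.INTER_CUBIC))
plan([(.6394,-.11,.0487,89.09,10)])
E
```

```text
7.7 [ 0.63829009 -0.15476908  0.04697243] 88.95535559741134 [-0.2902356  -0.27487548 -0.41444152]
[[0.07, 0.0, -0.0, -0.0], [0.07, 0.0, -0.0, -0.0], [0.08, 0.0, -0.01, -0.0], [0.07, 0.0, -0.0, -0.0], [0.08, 0.0, -0.01, -0.0], [0.07, 0.0, -0.0, -0.0], [0.08, 0.0, -0.01, -0.0], [0.07, 0.01, -0.0, -0.01], [0.08, 0.0, -0.01, -0.0], [0.07, 0.01, -0.0, -0.01]] 0.08
end [ 0.6397 -0.1102  0.0485] 89.1
```

View pics/s3c.png

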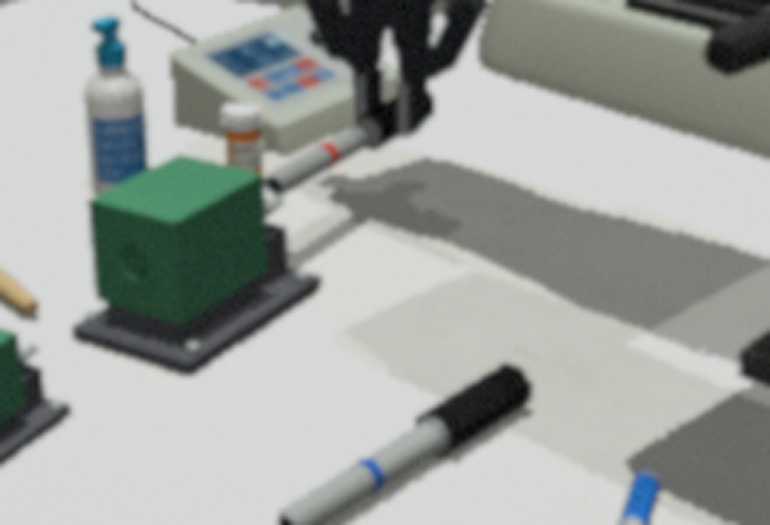

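The crop shows the nose (crop pixel 275,185) lined up just short of the V rest, and the blue gauge is undisturbed. I advance a little, settle and check.

Request:
{"name": "send_rows", "arguments": {"deltas": [[[0,0,0,0],[0.06,0,0,0],[0.06,0,0,0],[0.06,0,0,0],[0.06,0,0,0],[0,0,0,0],[0,0,0,0],[0,0,0,0],[0,0,0,0],[0,0,0,0]]]}}

```text
clock: 9.0
ee_pos: [0.6389, -0.1396, 0.0489]
eef_rot: [[0.018, 1.0, -0.0], [1.0, -0.018, 0.0], [0.0, -0.0, -1.0]]
wrist_force: [-0.0, 0.3, -0.6]
finger_gap: 0.0223
finger_force: 59.3
```

```bash
python3 - <<'E'
from plan import *
s=bot.observe();print(s["clock"],s["ee_pos"],np.degrees(np.arctan2(s["eef_rot"][1][0],s["eef_rot"][0][0])),s["wrist_force"])
plan([(.6394,-.10,.0487,89.05,10)])
E
```

```text
9.0 [ 0.63887126 -0.13964691  0.04886743] 88.98533415545916 [-0.0203236   0.27458947 -0.63943576]
[[0.07, -0.0, 0.0, -0.0], [0.07, -0.0, 0.0, -0.0], [0.07, -0.0, 0.0, -0.0], [0.06, -0.0, 0.0, -0.0], [0.07, -0.0, 0.0, -0.0], [0.06, -0.0, 0.0, -0.0], [0.07, -0.0, 0.0, -0.0], [0.06, -0.0, 0.0, -0.0], [0.07, -0.0, 0.0, -0.0], [0.06, -0.0, 0.0, -0.01]] 0.07
end [ 0.6396 -0.1001  0.0489] 89.05
```

Settled and on line. I continue in two calls, checking the force in between.

Request:
{"name": "send_rows", "arguments": {"deltas": [[[0.07,0,0,0],[0.07,0,0,0],[0.07,0,0,0],[0.07,0,0,0],[0.07,0,0,0],[0.07,0,0,0],[0.07,0,0,0],[0.07,0,0,0],[0.07,0,0,0],[0.07,0,0,0]]]}}

```text
clock: 10.25
ee_pos: [0.6396, -0.0973, 0.0489]
eef_rot: [[0.018, 1.0, -0.0], [1.0, -0.018, 0.0], [0.0, -0.0, -1.0]]
wrist_force: [-0.8, 0.0, -1.2]
finger_gap: 0.0225
finger_force: 59.3
```

Request:
{"name": "send_rows", "arguments": {"deltas": [[[0.08,0,0,0],[0.08,0,0,0],[0.08,0,0,0],[0.08,0,0,0],[0.08,0,0,0],[0.08,0,0,0],[0.08,0,0,0],[0.08,0,0,0],[0,0,0,0],[0,0,0,0]]]}}

```text
clock: 11.5
ee_pos: [0.6403, -0.0592, 0.0489]
eef_rot: [[0.018, 1.0, -0.0], [1.0, -0.018, 0.0], [0.0, -0.0, -1.0]]
wrist_force: [-0.1, 0.4, -0.7]
finger_gap: 0.0224
finger_force: 59.3
```

```bash
cat > band.py <<'E'
import sys
from plan import *
tag=sys.argv[1]
s=bot.observe();P,T=s["ee_pos"],s["eef_rot"];print(s["clock"],P,s["wrist_force"])
grab("wrist",tag);W,p,ok=cloud(tag,(0,640,0,480));r,g,b=[p[...,k] for k in range(3)];V,U=np.mgrid[0:480,0:640];Z=W[...,2]
red=(r>g+60)&(r>b+60)&ok&(abs(W[...,0]-.641)<.012)&(Z>.04)&(Z<.08)
print("band y, tube top z",red.sum(),np.percentile(W[red][:,1],[1,50,99]).round(4),np.percentile(W[red][:,2],95),"v",V[red].mean(),"u",U[red].mean())
gm=(g>r+25)&(g>b+15)&ok&(abs(W[...,0]-.642)<.03)
w=W[gm&(Z>.08)];print("block top edge y",len(w),w[:,1].min() if len(w) else None,np.percentile(w[:,1],.5) if len(w) else None)
f=W[gm&(Z>.02)&(Z<.078)];print("face y",len(f),np.median(f[:,1]) if len(f) else None)
E
python3 band.py w4
```

```text
11.5 [ 0.64030202 -0.05923145  0.04891051] [-0.07221337  0.36647317 -0.7490194 ]
band y, tube top z 919 [0.0144 0.0173 0.0203] 0.06375834997132261 v 103.69967355821545 u 322.9379760609358
block top edge y 15338 0.025091969952271212 0.025579423423125264
face y 0 None
```

View pics/w4.png

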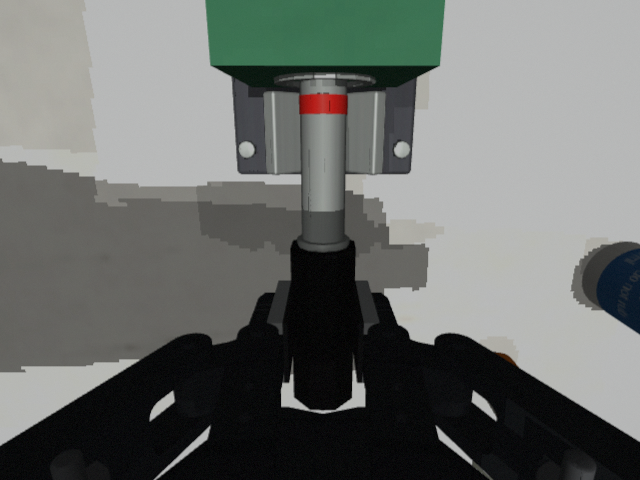

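The tube is in the bore. The band is at (323,104), and a light ring at the mouth shows at (325,80). I check how far that ring stands out from the face.

```bash
python3 - <<'E'
from m import *
W,p,ok=cloud("w4",(0,640,0,480))
for u in (285,360,365):
    print(u,[(v,W[v,u].round(4).tolist(),p[v,u].tolist()) for v in range(64,96,2)][:14])
i,_,_=load("w4")
for X in ([.6415,.0255,.055],[.6415,.0255,.0635],[.6415,.0255,.0715],[.6415,.0175,.0635]):
    c=i["R"]@np.array(X)+i["t"];c=i["mtx"]@c;print(X,(c/c[2])[:2].round(1))
E
```

```text
285 [(64, [0.6319, 0.0262, 0.0846], [62, 114, 84]), (66, [0.6316, 0.0262, 0.081], [19, 36, 26]), (68, [0.6312, 0.0261, 0.0776], [15, 27, 20]), (70, [0.6309, 0.0261, 0.0743], [7, 21, 15]), (72, [0.6305, 0.0261, 0.0696], [8, 21, 15]), (74, [0.63, 0.0262, 0.0647], [36, 41, 36]), (76, [0.6301, 0.0254, 0.0664], [49, 51, 50]), (78, [0.63, 0.0249, 0.0654], [86, 88, 86]), (80, [0.6298, 0.0246, 0.063], [63, 65, 63]), (82, [0.6289, 0.025, 0.0538], [31, 32, 30]), (84, [0.6286, 0.0246, 0.0511], [34, 34, 33]), (86, [0.6263, 0.0263, 0.0259], [24, 31, 28]), (88, [0.6247, 0.027, 0.0088], [24, 27, 28]), (90, [0.6247, 0.0261, 0.0094], [22, 24, 26])]
360 [(64, [0.6514, 0.0258, 0.0847], [60, 113, 82]), (66, [0.6516, 0.0257, 0.0819], [15, 34, 23]), (68, [0.6521, 0.0258, 0.0769], [14, 28, 20]), (70, [0.6524, 0.0257, 0.0736], [10, 24, 14]), (72, [0.6528, 0.0257, 0.0692], [11, 26, 17]), (74, [0.6531, 0.0255, 0.0662], [40, 44, 41]), (76, [0.653, 0.0248, 0.0678], [86, 88, 86]), (78, [0.6531, 0.0244, 0.0664], [103, 106, 103]), (80, [0.6535, 0.0242, 0.063], [42, 43, 43]), (82, [0.6547, 0.0248, 0.0502], [40, 42,
[... 291 characters left out ...]
, [0.6534, 0.0257, 0.0777], [13, 25, 17]), (70, [0.6537, 0.0256, 0.0749], [11, 24, 16]), (72, [0.6543, 0.0257, 0.0693], [11, 24, 16]), (74, [0.6549, 0.0257, 0.0642], [33, 38, 34]), (76, [0.6548, 0.0251, 0.0652], [52, 53, 51]), (78, [0.6549, 0.0246, 0.0644], [104, 107, 102]), (80, [0.655, 0.024, 0.0638], [71, 72, 71]), (82, [0.6557, 0.0241, 0.057], [33, 34, 33]), (84, [0.6414, 0.011, 0.1905], [32, 35, 32]), (86, [0.659, 0.0256, 0.0266], [24, 31, 26]), (88, [0.6609, 0.0264, 0.0083], [23, 25, 25]), (90, [0.661, 0.0256, 0.0079], [24, 25, 28])]
[0.6415, 0.0255, 0.055] [322.1  79.1]
[0.6415, 0.0255, 0.0635] [322.1  76. ]
[0.6415, 0.0255, 0.0715] [322.1  72.7]
[0.6415, 0.0175, 0.0635] [322.6 102.9]
```

Request:
{"name": "send_rows", "arguments": {"deltas": [[[0.03,0,0,0],[0.03,0,0,0],[0.03,0,0,0],[0.03,0,0,0],[0.01,0,0,0],[0,0,0.01,0],[0,0,0.01,0],[0,0,0,0],[0,0,0,0],[0,0,0,0]]]}}

```text
clock: 12.8
ee_pos: [0.6405, -0.0514, 0.0478]
eef_rot: [[0.018, 1.0, 0.0], [1.0, -0.018, 0.0], [0.0, 0.0, -1.0]]
wrist_force: [0.5, 0.0, -1.1]
finger_gap: 0.023
finger_force: 59.3
```

```bash
python3 band.py w5
```

```text
12.8 [ 0.64046308 -0.05139059  0.04775621] [ 0.50796672  0.04235573 -1.14844387]
band y, tube top z 333 [0.0222 0.0232 0.0245] 0.06250168812404772 v 109.7987987987988 u 320.9069069069069
block top edge y 22581 0.025276082438690825 0.025662952109192522
face y 0 None
```

The rear half of the band shows, from y=0.0222 up to the mouth at about 0.025, so the band is centred on the mouth. I release.

Request:
{"name": "send_rows", "arguments": {"deltas": [[[0,0,0,0],[0,0,0,0],[0,0,0,0],[0,0,0,0],[0,0,0,0],[0,0,0,0],[0,0,0,0],[0,0,0,0],[0,0,0,0],[0,0,0,0]]], "gripper": 0}}

```text
clock: 14.1
ee_pos: [0.6404, -0.0514, 0.0477]
eef_rot: [[0.018, 1.0, -0.0], [1.0, -0.018, 0.0], [0.0, -0.0, -1.0]]
wrist_force: [0.5, 0.2, 0.2]
finger_gap: 0.0854
finger_force: 0.0
```

Request:
{"name": "send_rows", "arguments": {"deltas": [[[0,0,-0.1,0],[0,0,-0.2,0],[0,0,-0.3,0],[0,0,-0.3,0],[0,0,-0.3,0],[0,0,-0.3,0],[0,0,-0.2,0],[0,0,-0.1,0],[0,0,0,0],[0,0,0,0]]]}}

```text
clock: 15.35
ee_pos: [0.6401, -0.0514, 0.155]
eef_rot: [[0.018, 1.0, -0.001], [1.0, -0.018, 0.0], [0.0, -0.001, -1.0]]
wrist_force: [0.4, -0.0, 0.2]
finger_gap: 0.0856
finger_force: 0.0
```

```bash
python3 band.py w6
```

```text
15.35 [ 0.64013402 -0.05136904  0.15504699] [ 0.40986509 -0.01063924  0.20104363]
band y, tube top z 105 [0.0217 0.0229 0.0243] 0.06246654669742636 v 117.16190476190476 u 323.6095238095238
block top edge y 12608 0.025584361850153454 0.02619696312633577
face y 13 0.026380418630603364
```

View pics/w6.png

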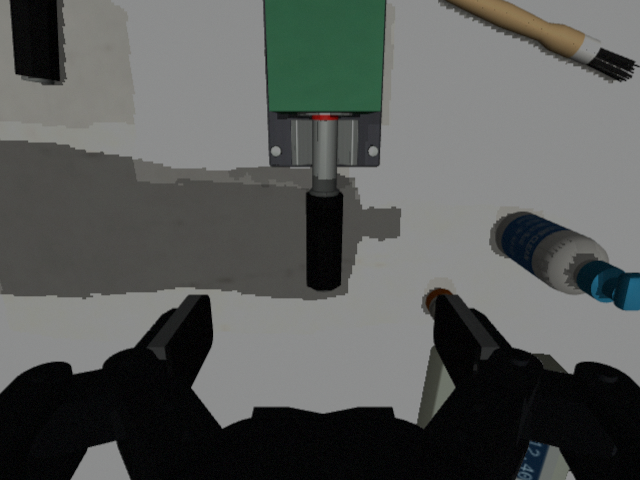

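The gauge sits level in the bore and rest. The red band is at the mouth at (324,117), and the gripper is clear of it.

```bash
python3 -c "
from rig import bot
print(bot.job_done())"
```

```text
the job is handed in; nothing more can be done
None
```

I slid the red-banded gauge into the larger block's bore until its red band was at the mouth, then let go and handed the job in at about 15 s; the blue-banded gauge was not touched.

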